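# Feel the end float of two gear-unit shafts and flag the slack one

### The arm

A 6-joint arm with a two-finger parallel gripper is mounted at the origin on a cart in front of the work surface, level with it; the furniture and walls round the work are solid. World frame = base frame: x ahead of the robot, y to its left, z up, the work surface at z = 0. Lengths are in m, angles in rad, forces in N, time in s.
With the tool pointing down it reaches from about 0.35 to 0.85 m from the base axis. Payload 8.1 kg.
Tool frame: the origin (TCP) lies at the centre of the arm's flange, where the gripper is bolted on; the fingertips stand 186 mm ahead of it and the grasp point (between the pads) lies 167 mm ahead of it (robot.grasp_offset is the distance from the TCP to the grasp point, in m); z points along the fingers, y is the line along which they close (so a half turn about z gives the same grasp; the last joint's range is limited). The gripper opens to 93 mm and grips with 3 to 60 N. Pads are 15 mm wide; open, the fingers measure 128 mm over their backs; the gripper's body (75 mm by 188 mm) begins 65 mm behind the grasp point.
Start: joints at [1.207, 0.13, 1.488, -0, 1.523, -0.085], TCP at [0.165, 0.577, 0.405] pointing down, gripper open.
Joint ranges: [-2.96, 2.96], [-0.89, 2.26], [0.02, 2.5], [-1.34, 4.48], [0, 2.73], [-2.66, 2.66]. Speed limits (rad/s): [2.39, 2.39, 2.79, 3.14, 3.14, 3.14].

### API

Orientations are given as a rotation vector (axis times angle).
In Python, from plant import robot gives the robot as it stands.
- The arm moves only by the tool drive_tool, never from a script. Its argument "moves" is one flat list of numbers, 7 for each row, row after row: the finger opening in mm, from 0 to 93, then the shift along the tool's x, y, z in mm, then the turn, a rotation vector about the tool's x, y, z in degrees. A call has 1 to 8 rows; each row shifts and turns the commanded pose from where the row before left it, along the tool's axes as they then stand; what a row does not reach is not made up. A row lasts 1/10 s, in which the tool goes at most 50 mm and 8.59 degrees, less where a joint would pass 70% of its speed; a pose out of reach is approached as far as the arm can. A call is refused whole if a number of a shift passes 50 or a number of a turn 8.59, either way. A call with a gripper value outside its range is refused whole. The fingers move at their own pace and stop on an object; "grip_force" is the grip in N (left out, the last holds). Time passes only in rows, so rows that do not move let the fingers close. It gives the time, the measured TCP pose, the force, the opening and the grip force at its end, in the units of the state.
- robot.read_state(): the state, without advancing time (a new reading comes with each control period).
- robot.read_camera(name): name is "scene" or "top" or "wrist"; returns a dict with "color" (420x560x3 uint8, red, green, blue), "depth" (420x560 float32, m along the optical axis (not along the pixel's ray), 0 where there is no reading), "mtx" (3x3 intrinsics, pixels), "dist_coeffs" ([k1, k2, p1, p2, k3] as OpenCV has them; the pictures are not rectified), "R" (3x3) and "t" (3): a world point X has camera coordinates R X + t. Camera axes: x right, y down, z forward; pixel columns grow to the right and rows downward; lengths in m; the calibration is good to about 2 mm. A picture is of the moment at which its call begins.
- robot.close_job(): hands the job in; it is judged then, once.
The state is a dict: "t": time; "q": joint angles; "dq": joint speeds; "joint_torque": joint torques, N m; "tool_pos": TCP position; "orientation": TCP orientation; "force": force on the tool from outside, world axes, zero at the start; "wrist_torque": the same for the moment, N m; "opening": finger opening in m; "gripper_force": force on a finger pad.
Only numpy, scipy, OpenCV 4.12 (cv2) and the standard library are available. Lean on these libraries where they do the work, as an engineer would, in place of code of your own. Each camera call takes 0.05 s, during which the arm holds its last target. There are 200 camera calls.

### The job

Check the end float of the two gear units on the desk, the left one first and then the right: on each, take the black hub, push the shaft in until it bears firmly on its inner stop, then pull it out until it bears firmly on its outer stop, holding it there for about half a second each time with about 8 newtons and never more than 18. To show which unit is slack, finally leave the shaft with the larger float pulled fully out and the other one pushed fully in, both let go, without disturbing the other things on the desk.

Things in the scene. Friction and masses are not known exactly. Their poses are not given: they have to be found in the camera images.
- unit_a: One of two like gear units, fixed; which is left (+y) varies. Grey ribbed case 62 long, 60 wide, top 90 mm up; foot plate 88x78x8 mm. Origin: centre of the foot's underside. x axis: from the shaft side to the back (in), z up. Shaft leaves the -x side, axis 70 mm up; boss ends at x = -42 mm. Free float: under 6 mm on one unit, over 12 mm on the other; unknown which.
- shaft_a: Sliding shaft of unit_a with its black knurled hub, a cylinder 24 mm thick, 30 mm long along the unit's x, on a 10 mm steel shaft; pinch the hub from above. Origin: hub centre, 70 mm up; axes as the unit's. Slides along x only (+x in, -x out), hub between unit x = -78 and -100 mm; no turning. Drag under 2 N. Starts between its stops, whose places differ and are unknown.
- unit_b: One of two like gear units, fixed; which is left (+y) varies. Grey ribbed case 62 long, 60 wide, top 90 mm up; foot plate 88x78x8 mm. Origin: centre of the foot's underside. x axis: from the shaft side to the back (in), z up. Shaft leaves the -x side, axis 70 mm up; boss ends at x = -42 mm. Rubber buffers inside, out of sight, end the float; they yield about 1 mm per 5 N.
- shaft_b: Sliding shaft of unit_b with its black knurled hub, a cylinder 24 mm thick, 30 mm long along the unit's x, on a 10 mm steel shaft; pinch the hub from above. Origin: hub centre, 70 mm up; axes as the unit's. Slides along x only (+x in, -x out), hub between unit x = -78 and -100 mm; no turning. Drag under 2 N. Starts between its stops, whose places differ and are unknown.
- tape_roll: Bystander: dark roll of tape lying flat, 57 x 54 x 19 mm, between the units. Origin: centre of its underside.
- screwdriver: Bystander: black-handled screwdriver, 174 mm long, 26 mm thick, lying on the desk in front of the left unit. Origin: centre of its underside.
- power_brick: Bystander: black power brick 48 x 105 x 30 mm, lying between the units. Origin: centre of its underside.

How it is judged:
On the way, in this order (a step that is already met when the one before it is completed fails the run):
1. the left unit's shaft is held against its inner stop with more than 3.5 N for 0.2 s (((world y of unit_a above -0.01 m and (contact force between shaft_a and unit_a above 3.5 N and x of shaft_a in the frame of unit_a above -0.0885 m)) or (world y of unit_b above -0.01 m and (contact force between shaft_b and unit_b above 3.5 N and x of shaft_b in the frame of unit_b above -0.089 m)))), for 0.2 s.
2. the left unit's shaft is held against its outer stop with more than 3.5 N for 0.2 s (((world y of unit_a above -0.01 m and (contact force between shaft_a and unit_a above 3.5 N and x of shaft_a in the frame of unit_a below -0.0885 m)) or (world y of unit_b above -0.01 m and (contact force between shaft_b and unit_b above 3.5 N and x of shaft_b in the frame of unit_b below -0.089 m)))), for 0.2 s.
3. the right unit's shaft is held against its inner stop with more than 3.5 N for 0.2 s (((world y of unit_a below -0.01 m and (contact force between shaft_a and unit_a above 3.5 N and x of shaft_a in the frame of unit_a above -0.0885 m)) or (world y of unit_b below -0.01 m and (contact force between shaft_b and unit_b above 3.5 N and x of shaft_b in the frame of unit_b above -0.089 m)))), for 0.2 s.
4. the right unit's shaft is held against its outer stop with more than 3.5 N for 0.2 s (((world y of unit_a below -0.01 m and (contact force between shaft_a and unit_a above 3.5 N and x of shaft_a in the frame of unit_a below -0.0885 m)) or (world y of unit_b below -0.01 m and (contact force between shaft_b and unit_b above 3.5 N and x of shaft_b in the frame of unit_b below -0.089 m)))), for 0.2 s.
At the end, for the whole second after the job is handed in: The shaft with the larger float rests within 2 mm of its outer stop, the other shaft within 2 mm of its inner stop, both at rest and let go (x of shaft_b in the frame of unit_b below -0.094 m and x of shaft_a in the frame of unit_a above -0.088 m and linear speed of each of shaft_a, shaft_b below 0.005 m/s); the robot touches nothing.
It fails at once if a shaft is forced against a stop with more than 18 N (contact force between shaft_a and unit_a above 18 N or contact force between shaft_b and unit_b above 18 N).
It fails at once if a bystander (tape roll, screwdriver, power brick) is moved by more than 15 mm (distance of any of tape_roll, screwdriver, power_brick from where it was at the start of the episode above 0.015 m).
It also fails if it takes over 72 s, if anything falls off the work surface, if the arm or the gripper's body presses on something with over 40 N, if the wrist force passes 120 N, or if a joint passes its speed limit or range.

## Working session

There is one attempt and no reset: what is moved stays moved. The work goes in short steps, Python scripts to look and compute and a tool call to move; the robot and the scene stay as the last step left them, time stands still between calls to the robot, and variables do not carry over. Pictures are saved under pics/ and viewed, at most 10 in all, crops included, and the job is handed in when it is done.

Besides the shell and the picture viewer there is one more tool, called as name(argument=value, ...) on one line, values as JSON. drive_tool: Moves the arm, as the interface text tells. Its arguments: {"type":"object","properties":{"moves":{"type":"array","items":{"type":"number"}},"grip_force":{"type":"number"}},"required":["moves"]}

```bash
mkdir -p pics; cat > h.py <<'E'
import numpy as np, cv2
from plant import robot
from scipy.spatial.transform import Rotation as Ro
def snap(name,fn):
    c=robot.read_camera(name); cv2.imwrite('pics/'+fn,c['color'][:,:,::-1]); np.savez('pics/'+fn[:-4]+'.npz',**c); return c
def world(c,uvs):
    out=[]
    for u,v in uvs:
        d=c['depth'][int(v),int(u)]
        n=cv2.undistortPoints(np.array([[[u,v]]],float),c['mtx'],c['dist_coeffs'])[0,0]
        out.append(c['R'].T@(np.array([n[0]*d,n[1]*d,d])-c['t']))
    return np.round(out,4)
def cloud(c):
    h,w=c['depth'].shape; g=np.mgrid[0:h,0:w]; uv=np.stack([g[1].ravel(),g[0].ravel()],1).astype(float)
    n=cv2.undistortPoints(uv[:,None],c['mtx'],c['dist_coeffs'])[:,0]
    d=c['depth'].ravel(); P=np.c_[n*d[:,None],d]
    return ((P-c['t'])@c['R']).reshape(h,w,3)
E
python3 - <<'E'
from h import *
snap('top','top1.png');snap('scene','scene1.png')
s=robot.read_state();print(s['t'],s['tool_pos'],Ro.from_rotvec(s['orientation']).as_matrix().round(3),s['force'],s['opening'])
E
```

```text
0.1 [0.1650389  0.57664263 0.40377229] [[-0.961  0.275 -0.001]
 [ 0.275  0.961 -0.002]
 [ 0.    -0.002 -1.   ]] [ 0.18857883  0.61704739 -0.56013703] 0.09297432064945473
```

View pics/top1.png

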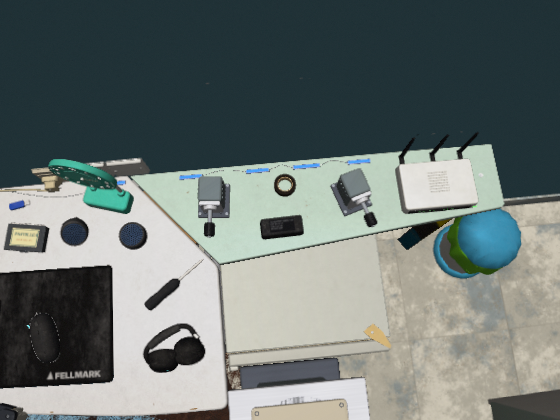

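View pics/scene1.png

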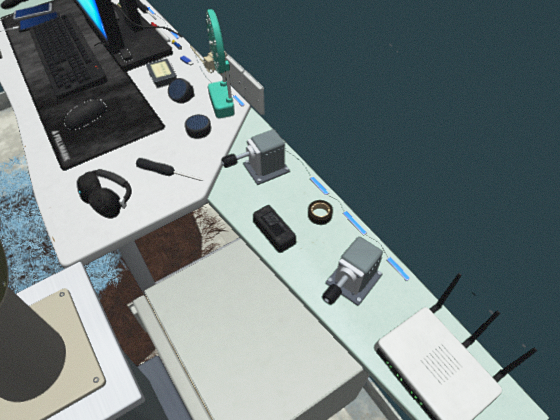

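The top view shows the left unit at px (211,195) with its hub at (209,229). The right unit is at (355,187) with its hub at (370,219), the tape at (285,185), and the brick at (282,227).

```bash
python3 - <<'E'
from h import *
c=dict(np.load('pics/top1.npz')); P=cloud(c)
def sel(r,zlo,zhi):
    u0,u1,v0,v1=r; Q=P[v0:v1,u0:u1].reshape(-1,3); return Q[(Q[:,2]>zlo)&(Q[:,2]<zhi)]
for n,rc,rh in [('L',(185,235,165,222),(198,222,219,242)),('R',(325,385,160,215),(358,382,207,230))]:
    t=sel(rc,.083,.097); h=sel(rh,.05,.09)
    for k,q in (('case',t),('hub',h)):
        r=cv2.minAreaRect(q[:,:2].astype(np.float32)*1000); print(n,k,len(q),r,q.mean(0).round(4),q[:,2].max())
    f=sel(rc,.003,.014); print('foot',cv2.minAreaRect(f[:,:2].astype(np.float32)*1000))
    cc=np.array(cv2.minAreaRect(t[:,:2].astype(np.float32))[0]);hh=np.array(cv2.minAreaRect(h[:,:2].astype(np.float32))[0])
    d=cc-hh; print('axis deg',np.degrees(np.arctan2(d[1],d[0])),np.linalg.norm(d))
for nm,r in (('brick',(255,308,210,242)),('tape',(270,300,170,200))):
    q=sel(r,.01,.05);print(nm,cv2.minAreaRect(q[:,:2].astype(np.float32)*1000))
E
```

```text
L case 719 ((603.6439819335938, 161.80746459960938), (56.995941162109375, 79.89945220947266), 83.96363830566406) [0.6046 0.1606 0.0907] 0.09685581673930639
L hub 166 ((521.2322998046875, 168.7581024169922), (23.590898513793945, 40.98368453979492), 85.96434020996094) [0.5178 0.1684 0.0799] 0.08737755226772552
foot ((627.3639526367188, 171.2463836669922), (124.96151733398438, 149.14773559570312), 86.05226135253906)
axis deg -4.8209535931422804 0.08270435828717984
R case 716 ((568.2613525390625, -187.6774444580078), (114.43598937988281, 56.80156326293945), 18.57236099243164) [ 0.5859 -0.1808  0.0901] 0.09619988126782823
R hub 178 ((512.7904663085938, -203.96145629882812), (51.161258697509766, 25.654682159423828), 15.904582023620605) [ 0.5078 -0.2038  0.079 ] 0.08671997152596576
foot ((607.4510498046875, -194.397705078125), (153.31048583984375, 144.44090270996094), 84.61339569091797)
axis deg 16.360148982956233 0.05781154725679445
brick ((520.3158569335938, 0.2718238830566406), (46.74676513671875, 102.25830078125), 1.0954208374023438)
tape ((627.4609375, -18.880809783935547), (53.93547058105469, 53.62819290161133), 68.0008316040039)
```

drive_tool(moves=[93,-40,-27,0,0,0,0,93,-40,-27,0,0,0,0,93,-40,-27,0,0,0,0,93,-40,-27,0,0,0,0,93,-40,-27,0,0,0,0,93,-40,-27,0,0,0,0,93,-40,-27,0,0,0,0,93,-40,-27,0,0,0,0], grip_force=20)

```text
t: 0.9
tool_pos: [0.414, 0.2794, 0.4045]
orientation: [-0.436, -3.111, 0.0]
force: [0.2, 0.2, 0.1]
opening: 0.0928
gripper_force: 0.0
```

drive_tool(moves=[93,-40,-27,0,0,0,0,93,-40,-27,0,0,0,0,93,-40,-27,0,0,0,0,93,-9,0,0,0,0,0,93,0,0,30,0,0,-5.5,93,0,0,30,0,0,-5.5,93,0,0,0,0,0,0])

```text
t: 1.6
tool_pos: [0.5132, 0.1676, 0.3396]
orientation: [-0.134, -3.13, 0.003]
force: [-0.5, 1.1, -0.7]
opening: 0.0929
gripper_force: 0.0
```

```bash
python3 - <<'E'
from h import *
c=snap('wrist','w1.png')
s=robot.read_state();R=Ro.from_rotvec(s['orientation']).as_matrix();print(s['t'],s['tool_pos'],R.round(3),s['force'])
P=cloud(c); np.save('pics/P.npy',P)
b=(P[...,2]>.066)&(P[...,2]<.09)&(c['color'].max(2)<75)
print(b.sum(),cv2.minAreaRect(P[b][:,:2].astype(np.float32)*1000))
E
```

```text
1.65 [0.51383924 0.16793126 0.3423463 ] [[-0.996  0.088 -0.006]
 [ 0.088  0.996 -0.001]
 [ 0.005 -0.002 -1.   ]] [ 0.59720526 -0.65336073  0.20503944]
1968 ((569.346435546875, 164.7191619873047), (59.91554260253906, 139.3400421142578), 83.8026351928711)
```

View pics/w1.png

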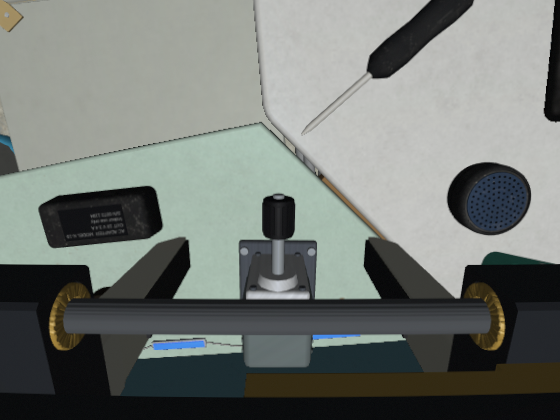

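The wrist view shows the hub at about cols 262–295, rows 196–238, with the shaft running straight down to the boss at (278,275). The open fingers straddle it on either side.

```bash
python3 - <<'E'
from h import *
c=dict(np.load('pics/w1.npz'));P=np.load('pics/P.npy')
m=np.zeros(P.shape[:2],bool);m[190:242,258:299]=1
q=P[m&(P[...,2]>.060)&(P[...,2]<.09)];print(len(q),cv2.minAreaRect(q[:,:2].astype(np.float32)*1000),q.max(0),q.min(0))
print(world(c,[(278,200),(278,217),(278,233),(278,250),(278,262),(279,275),(262,235),(294,235)]))
for lo,hi in((195,240),(242,262)):
  L=[]
  for v in range(lo,hi):
    r=P[v,255:302]; r=r[r[:,2]>.06]
    if len(r)>5: L.append([r[:,0].mean(),r[:,1].mean()])
  L=np.array(L);print(L[[0,-1]])
E
```

```text
1416 ((518.6898193359375, 168.53292846679688), (24.831052780151367, 38.03462219238281), 84.76688385009766) [0.53806124 0.18165524 0.08523805] [0.49973682 0.15532911 0.06391568]
[[0.503  0.1697 0.0772]
 [0.5141 0.1688 0.0839]
 [0.5262 0.1678 0.0845]
 [0.5432 0.1663 0.0761]
 [0.5538 0.1654 0.075 ]
 [0.5635 0.1654 0.0782]
 [0.5568 0.1493 0.0013]
 [0.5596 0.1813 0.0012]]
[[0.50006096 0.16999155]
 [0.53203552 0.16726851]]
[[0.5371822  0.16685662]
 [0.54443344 0.165822  ]]
```

drive_tool(moves=[93,-1,1,25,0,0,0,93,-1,0,25,0,0,0,93,0,0,25,0,0,0,93,0,0,20,0,0,0,93,0,0,8,0,0,0,93,0,0,0,0,0,0,93,0,0,0,0,0,0])

```text
t: 2.35
tool_pos: [0.5178, 0.169, 0.2436]
orientation: [0.137, 3.136, 0.001]
force: [0.1, 0.2, 1.3]
opening: 0.093
gripper_force: 0.0
```

drive_tool(moves=[15,0,0,0,0,0,0,15,0,0,0,0,0,0,15,0,0,0,0,0,0,15,0,0,0,0,0,0,15,0,0,0,0,0,0,15,0,0,0,0,0,0,15,0,0,0,0,0,0,15,0,0,0,0,0,0])

```text
t: 3.15
tool_pos: [0.5171, 0.1686, 0.2417]
orientation: [-0.136, -3.139, 0.0]
force: [-0.1, -0.0, 0.2]
opening: 0.0335
gripper_force: 0.0
```

drive_tool(moves=[15,0,0,4,0,0,0,15,0,0,0,0,0,0,15,0,0,0,0,0,0,15,0,0,0,0,0,0,15,0,0,0,0,0,0])

```text
t: 3.65
tool_pos: [0.5172, 0.168, 0.2375]
orientation: [-0.137, -3.139, 0.002]
force: [2.0, -5.5, 0.8]
opening: 0.0232
gripper_force: 20.0
```

drive_tool(moves=[15,0,0,0,0,0,0,15,0,0,0,0,0,0,15,0,0,0,0,0,0])

```text
t: 3.95
tool_pos: [0.5172, 0.168, 0.2375]
orientation: [0.137, 3.139, -0.002]
force: [1.1, -6.7, 1.5]
opening: 0.0231
gripper_force: 20.0
```

drive_tool(moves=[15,0,-0.7,0,0,0,0,15,-1,0,0,0,0,0,15,0,0,0,0,0,0])

```text
t: 4.25
tool_pos: [0.5179, 0.1678, 0.2375]
orientation: [-0.136, -3.138, 0.0]
force: [-1.0, -1.7, 1.6]
opening: 0.0236
gripper_force: 20.0
```

drive_tool(moves=[15,-1,0,0,0,0,0,15,0,0,0,0,0,0])

```text
t: 4.45
tool_pos: [0.5189, 0.1677, 0.2375]
orientation: [-0.136, -3.138, 0.0]
force: [-1.8, -3.3, 0.5]
opening: 0.0235
gripper_force: 20.0
```

drive_tool(moves=[15,-1,0,0,0,0,0,15,0,0,0,0,0,0])

```text
t: 4.65
tool_pos: [0.52, 0.1676, 0.2375]
orientation: [-0.136, -3.138, 0.0]
force: [-1.8, -2.7, 0.3]
opening: 0.0229
gripper_force: 20.0
```

drive_tool(moves=[15,-1.5,0,0,0,0,0,15,0,0,0,0,0,0])

```text
t: 4.85
tool_pos: [0.5212, 0.1675, 0.2375]
orientation: [-0.136, -3.137, 0.0]
force: [-4.7, -3.1, 3.1]
opening: 0.0237
gripper_force: 20.0
```

drive_tool(moves=[15,-1,0,0,0,0,0,15,0,0,0,0,0,0])

```text
t: 5.05
tool_pos: [0.5218, 0.1675, 0.2375]
orientation: [-0.136, -3.136, 0.001]
force: [-7.1, -3.2, 5.1]
opening: 0.0234
gripper_force: 20.0
```

drive_tool(moves=[15,-1,0,0,0,0,0,15,0,0,0,0,0,0])

```text
t: 5.25
tool_pos: [0.5226, 0.1674, 0.2375]
orientation: [-0.136, -3.135, 0.001]
force: [-10.5, -2.7, 7.6]
opening: 0.0232
gripper_force: 20.0
```

drive_tool(moves=[15,0,0,0,0,0,0,15,0,0,0,0,0,0,15,0,0,0,0,0,0,15,0,0,0,0,0,0,15,0,0,0,0,0,0,15,0,0,0,0,0,0])

```text
t: 5.85
tool_pos: [0.5225, 0.1674, 0.2375]
orientation: [-0.136, -3.135, 0.001]
force: [-9.4, -2.7, 7.0]
opening: 0.024
gripper_force: 20.0
```

drive_tool(moves=[15,1.5,0,0,0,0,0,15,1.5,0,0,0,0,0,15,1,0,0,0,0,0,15,0,0,0,0,0,0])

```text
t: 6.25
tool_pos: [0.5196, 0.1676, 0.2376]
orientation: [0.136, 3.138, -0.0]
force: [1.4, -3.7, -2.1]
opening: 0.0232
gripper_force: 20.0
```

drive_tool(moves=[15,1,0,0,0,0,0,15,1,0,0,0,0,0,15,0,0,0,0,0,0])

```text
t: 6.55
tool_pos: [0.5175, 0.1678, 0.2376]
orientation: [-0.136, -3.138, 0.0]
force: [1.2, -2.6, -3.7]
opening: 0.0234
gripper_force: 20.0
```

drive_tool(moves=[15,1,0,0,0,0,0,15,0,0,0,0,0,0])

```text
t: 6.75
tool_pos: [0.5164, 0.1679, 0.2376]
orientation: [-0.136, -3.138, 0.0]
force: [1.2, -2.5, -4.0]
opening: 0.0233
gripper_force: 20.0
```

drive_tool(moves=[15,1,0,0,0,0,0,15,0,0,0,0,0,0])

```text
t: 6.95
tool_pos: [0.5154, 0.168, 0.2376]
orientation: [-0.136, -3.138, 0.0]
force: [1.1, -2.4, -4.8]
opening: 0.0234
gripper_force: 20.0
```

drive_tool(moves=[15,1,0,0,0,0,0,15,0,0,0,0,0,0])

```text
t: 7.15
tool_pos: [0.5145, 0.1681, 0.2376]
orientation: [-0.136, -3.139, 0.0]
force: [1.0, -2.8, -6.2]
opening: 0.0237
gripper_force: 20.0
```

drive_tool(moves=[15,1,0,0,0,0,0,15,0,0,0,0,0,0])

```text
t: 7.35
tool_pos: [0.5137, 0.1681, 0.2377]
orientation: [0.136, 3.138, -0.0]
force: [4.2, -2.8, -7.6]
opening: 0.0232
gripper_force: 20.0
```

drive_tool(moves=[15,1,0,0,0,0,0,15,0,0,0,0,0,0])

```text
t: 7.55
tool_pos: [0.513, 0.1682, 0.2377]
orientation: [0.136, 3.137, 0.0]
force: [6.5, -3.3, -10.4]
opening: 0.0235
gripper_force: 20.0
```

drive_tool(moves=[15,0.8,0,0.4,0,0,0,15,0,0,0,0,0,0])

```text
t: 7.75
tool_pos: [0.5126, 0.1682, 0.2377]
orientation: [0.136, 3.135, 0.0]
force: [8.1, -4.3, -9.4]
opening: 0.0235
gripper_force: 20.0
```

drive_tool(moves=[15,0.3,0,0.3,0,0,0,15,0,0,0,0,0,0])

```text
t: 7.95
tool_pos: [0.5125, 0.1682, 0.2376]
orientation: [0.136, 3.135, 0.0]
force: [8.1, -3.2, -8.3]
opening: 0.0232
gripper_force: 20.0
```

drive_tool(moves=[15,0,0,0,0,0,0,15,0,0,0,0,0,0,15,0,0,0,0,0,0,15,0,0,0,0,0,0])

```text
t: 8.35
tool_pos: [0.5126, 0.1682, 0.2377]
orientation: [0.136, 3.135, 0.0]
force: [7.5, -3.4, -8.0]
opening: 0.0234
gripper_force: 20.0
```

drive_tool(moves=[15,0.5,0,0,0,0,0,15,0,0,0,0,0,0,15,0,0,0,0,0,0,15,0,0,0,0,0,0,15,0,0,0,0,0,0])

```text
t: 8.85
tool_pos: [0.5122, 0.1682, 0.2376]
orientation: [0.136, 3.135, 0.0]
force: [10.3, -4.0, -9.4]
opening: 0.0235
gripper_force: 20.0
```

drive_tool(moves=[15,-1.5,0,0,0,0,0,15,-1.5,0,-0.7,0,0,0,15,-1.5,0,0,0,0,0,15,-1.5,0,0,0,0,0,15,-1,0,0,0,0,0,15,0,0,0,0,0,0])

```text
t: 9.45
tool_pos: [0.5178, 0.1678, 0.2376]
orientation: [-0.136, -3.138, 0.0]
force: [-1.4, -3.2, -3.5]
opening: 0.0234
gripper_force: 20.0
```

drive_tool(moves=[15,-1.5,0,0,0,0,0,15,0,0,0,0,0,0])

```text
t: 9.65
tool_pos: [0.5194, 0.1676, 0.2376]
orientation: [-0.136, -3.138, 0.0]
force: [-3.1, -3.6, -4.4]
opening: 0.0234
gripper_force: 20.0
```

drive_tool(moves=[15,-1,0,0,0,0,0,15,0,0,0,0,0,0])

```text
t: 9.85
tool_pos: [0.5203, 0.1675, 0.2376]
orientation: [-0.136, -3.138, 0.0]
force: [-2.5, -4.7, -3.1]
opening: 0.0233
gripper_force: 20.0
```

drive_tool(moves=[15,-1.2,0,0,0,0,0,15,0,0,0,0,0,0])

```text
t: 10.05
tool_pos: [0.5212, 0.1675, 0.2376]
orientation: [-0.136, -3.137, 0.0]
force: [-5.5, -3.6, -1.4]
opening: 0.0233
gripper_force: 20.0
```

drive_tool(moves=[15,-0.8,0,0,0,0,0,15,0,0,0,0,0,0])

```text
t: 10.25
tool_pos: [0.5217, 0.1675, 0.2375]
orientation: [-0.136, -3.136, 0.001]
force: [-7.8, -4.1, 0.5]
opening: 0.0233
gripper_force: 20.0
```

drive_tool(moves=[60,0,0,0,0,0,0,60,0,0,0,0,0,0,60,0,0,0,0,0,0,60,0,0,0,0,0,0,60,0,0,0,0,0,0])

```text
t: 10.75
tool_pos: [0.5227, 0.1675, 0.2381]
orientation: [0.136, 3.138, 0.001]
force: [0.1, 0.3, 0.1]
opening: 0.0573
gripper_force: 0.0
```

drive_tool(moves=[93,0,0,-10,0,0,0,93,0,0,-30,0,0,0,93,0,0,-30,0,0,0,93,0,0,-35,0,0,0,93,0,0,0,0,0,0,93,0,0,0,0,0,0])

```text
t: 11.35
tool_pos: [0.5229, 0.1675, 0.3446]
orientation: [0.136, 3.135, 0.001]
force: [0.4, -0.5, -0.1]
opening: 0.093
gripper_force: 0.0
```

```bash
python3 - <<'E'
from h import *
c=snap('wrist','w2.png')
s=robot.read_state();print(s['t'],s['tool_pos'],s['force'],s['opening'])
P=cloud(c)
m=np.zeros(P.shape[:2],bool);m[170:245,250:310]=1
q=P[m&(P[...,2]>.060)&(P[...,2]<.09)];print(len(q),q.max(0),q.min(0))
print(world(c,[(278,205),(278,217),(278,233),(278,250)]))
# right-hand move
R=Ro.from_rotvec(s['orientation']).as_matrix();print(R.T@(np.array([.505,-.2045,s['tool_pos'][2]])-s['tool_pos'])*1000)
E
```

```text
11.4 [0.52234197 0.16738642 0.34290647] [-0.23915498  0.75247993 -0.33674245] 0.09287842264750397
1597 [0.55434793 0.18155414 0.08471096] [0.50226874 0.15502959 0.06354494]
[[0.5195 0.1699 0.0824]
 [0.529  0.1691 0.0821]
 [0.5437 0.1679 0.0768]
 [0.5584 0.1667 0.0759]]
[-1.49669939e+01 -3.71989566e+02 -5.21438693e-02]
```

View pics/w2.png

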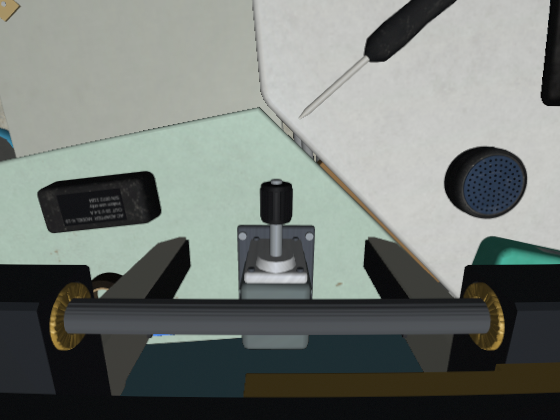

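The left hub is now at rows 180–223, moved inwards by about 3 mm and let go; nothing else has been disturbed. Next is the right unit.

drive_tool(moves=[93,-2,-46,0,0,0,0,93,-2,-46,0,0,0,0,93,-2,-46,0,0,0,0,93,-2,-46,0,0,0,0,93,-2,-47,0,0,0,0,93,-2,-47,0,0,0,0,93,-2,-47,0,0,0,0,93,-1,-47,0,0,0,0])

```text
t: 12.2
tool_pos: [0.5041, -0.2061, 0.341]
orientation: [-0.136, -3.136, -0.002]
force: [1.0, -0.3, -0.2]
opening: 0.093
gripper_force: 0.0
```

drive_tool(moves=[93,0,0,0,0,0,-7.3,93,0,0,0,0,0,-7.3,93,0,0,0,0,0,-7.3,93,0,0,0,0,0,0,93,0,0,0,0,0,0,93,0,0,0,0,0,0])

```text
t: 12.8
tool_pos: [0.505, -0.2042, 0.342]
orientation: [0.458, -3.107, -0.001]
force: [-0.1, 0.2, 0.3]
opening: 0.0931
gripper_force: 0.0
```

```bash
python3 - <<'E'
from h import *
c=snap('wrist','w3.png')
s=robot.read_state();R=Ro.from_rotvec(s['orientation']).as_matrix();print(s['t'],s['tool_pos'],R.round(3),s['force'])
E
```

```text
12.85 [ 0.50504209 -0.20427993  0.34228761] [[-0.957 -0.289 -0.001]
 [-0.289  0.957  0.   ]
 [ 0.001  0.    -1.   ]] [0.28602036 0.74583502 1.04938138]
```

View pics/w3.png

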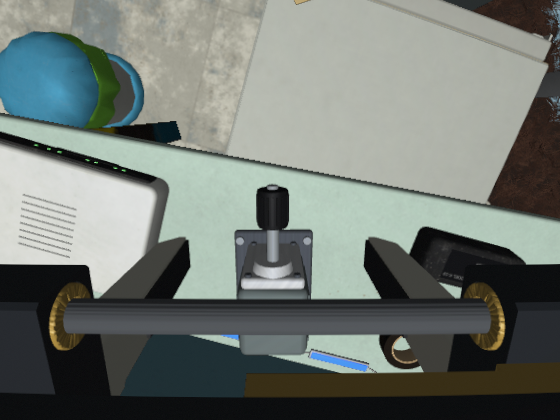

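The right hub is at cols 256–288, rows 187–229, straight in line with the tool.

```bash
python3 - <<'E'
from h import *
s=robot.read_state();R=Ro.from_rotvec(s['orientation']).as_matrix()
for f,R_,T in (('w1',None,None),('w3',R,s['tool_pos'])):
  c=dict(np.load(f'pics/{f}.npz'));P=cloud(c)
  if R_ is None:
    a=np.radians(5.05);R_=np.array([[-np.cos(a),np.sin(a),0],[np.sin(a),np.cos(a),0],[0,0,-1]]);T=np.array([.5138,.1679,.342])
  Q=(P-T)@R_*1000
  m=np.zeros(P.shape[:2],bool);m[175:245,245:305]=1; m&=(P[...,2]>.06)&(P[...,2]<.09)
  dark=m&(c['color'].max(2)<70)
  for n,k in(('above',m),('dark',dark)):
    q=Q[k];print(f,n,np.percentile(q,[0.5,50,99.5],axis=0).round(1)[:,:2].tolist())
  # shaft/boss centreline in tool y per tool x bin
  m[:]=0;m[175:285,240:310]=1;m&=(P[...,2]>.06)&(P[...,2]<.1);q=Q[m]
  for b in range(-60,25,10):
    w=q[(q[:,0]>b)&(q[:,0]<b+10)]
    if len(w)>20: print(b,np.round((np.percentile(w[:,1],2)+np.percentile(w[:,1],98))/2,2),end='; ')
  print()
E
```

```text
w1 above [[-24.9, -11.3], [-1.8, 0.9], [14.0, 13.3]]
w1 dark [[-18.0, -11.3], [-1.5, 0.9], [13.8, 13.3]]
-60 0.46; -50 0.64; -40 0.67; -30 1.04; -20 0.98; -10 0.92; 0 0.91; 10 1.12; 
w3 above [[-28.7, -15.3], [0.0, -2.8], [17.5, 9.4]]
w3 dark [[-14.6, -14.4], [2.1, -2.7], [17.4, 9.4]]
-60 -2.77; -50 -2.77; -40 -2.67; -30 -3.04; -20 -2.86; -10 -2.95; 0 -2.85; 10 -2.82;
```

drive_tool(moves=[93,2,-3.5,25,0,0,0,93,0,0,25,0,0,0,80,0,0,25,0,0,0,70,0,0,20,0,0,0,60,0,0,9,0,0,0,50,0,0,1,0,0,0,40,0,0,0,0,0,0,15,0,0,0,0,0,0])

```text
t: 13.65
tool_pos: [0.5049, -0.2087, 0.2392]
orientation: [-0.462, 3.106, -0.002]
force: [0.1, 0.8, -0.4]
opening: 0.0497
gripper_force: 0.0
```

drive_tool(moves=[15,0,0,0,0,0,0,15,0,0,0,0,0,0,15,0,0,0,0,0,0,15,0,0,0,0,0,0,15,0,0,0,0,0,0,15,0,0,0,0,0,0,15,0,0,0,0,0,0])

```text
t: 14.35
tool_pos: [0.5043, -0.208, 0.2381]
orientation: [-0.463, 3.107, 0.001]
force: [-2.4, 5.4, 5.8]
opening: 0.0236
gripper_force: 20.0
```

drive_tool(moves=[15,-1,0.6,-0.3,0,0,0,15,-1,0,0,0,0,0,15,0,0,0,0,0,0])

```text
t: 14.65
tool_pos: [0.5061, -0.2073, 0.2382]
orientation: [-0.462, 3.107, -0.0]
force: [-1.6, 1.4, 3.8]
opening: 0.0231
gripper_force: 20.0
```

drive_tool(moves=[15,-1,0,0,0,0,0,15,0,0,0,0,0,0])

```text
t: 14.85
tool_pos: [0.5071, -0.207, 0.2381]
orientation: [-0.462, 3.107, -0.0]
force: [-1.8, 2.4, 3.0]
opening: 0.0235
gripper_force: 20.0
```

drive_tool(moves=[15,-1,0,0,0,0,0,15,0,0,0,0,0,0])

```text
t: 15.05
tool_pos: [0.5079, -0.2067, 0.2381]
orientation: [0.462, -3.107, 0.0]
force: [-2.8, 1.4, 5.2]
opening: 0.0236
gripper_force: 20.0
```

drive_tool(moves=[15,-1,0,0,0,0,0,15,0,0,0,0,0,0])

```text
t: 15.25
tool_pos: [0.5086, -0.2065, 0.2381]
orientation: [0.462, -3.107, 0.0]
force: [-4.5, 1.4, 7.1]
opening: 0.0235
gripper_force: 20.0
```

drive_tool(moves=[15,-1,0,0,0,0,0,15,0,0,0,0,0,0])

```text
t: 15.45
tool_pos: [0.5093, -0.2063, 0.2381]
orientation: [0.462, -3.106, 0.0]
force: [-7.6, 0.8, 7.3]
opening: 0.0232
gripper_force: 20.0
```

drive_tool(moves=[15,-0.9,0,-0.4,0,0,0,15,0,0,0,0,0,0])

```text
t: 15.65
tool_pos: [0.5098, -0.2062, 0.2381]
orientation: [0.462, -3.105, -0.0]
force: [-8.7, -0.8, 7.0]
opening: 0.0235
gripper_force: 20.0
```

drive_tool(moves=[15,0,0,0,0,0,0,15,0,0,0,0,0,0,15,0,0,0,0,0,0,15,0,0,0,0,0,0,15,0,0,0,0,0,0])

```text
t: 16.15
tool_pos: [0.5097, -0.2062, 0.2381]
orientation: [0.462, -3.105, -0.0]
force: [-8.5, -0.7, 6.8]
opening: 0.0236
gripper_force: 20.0
```

drive_tool(moves=[15,1.5,0,0,0,0,0,15,1.5,0,0,0,0,0,15,1.5,0,0,0,0,0,15,1.5,0,0,0,0,0,15,1,0,0,0,0,0,15,0,0,0,0,0,0])

```text
t: 16.75
tool_pos: [0.5038, -0.2079, 0.2382]
orientation: [0.462, -3.107, 0.0]
force: [1.0, -0.2, -2.5]
opening: 0.0235
gripper_force: 20.0
```

drive_tool(moves=[15,1,0,0,0,0,0,15,0.5,0,0,0,0,0,15,0,0,0,0,0,0])

```text
t: 17.05
tool_pos: [0.5024, -0.2084, 0.2382]
orientation: [0.462, -3.107, -0.0]
force: [2.5, -0.9, -3.8]
opening: 0.0231
gripper_force: 20.0
```

drive_tool(moves=[15,1,0,0,0,0,0,15,0,0,0,0,0,0])

```text
t: 17.25
tool_pos: [0.5014, -0.2087, 0.2382]
orientation: [0.462, -3.107, -0.0]
force: [2.3, -1.0, -5.7]
opening: 0.0229
gripper_force: 20.0
```

drive_tool(moves=[15,1,0,0.4,0,0,0,15,0,0,0,0,0,0])

```text
t: 17.45
tool_pos: [0.5006, -0.2089, 0.2382]
orientation: [-0.462, 3.107, -0.0]
force: [0.5, -0.5, -2.8]
opening: 0.0239
gripper_force: 20.0
```

drive_tool(moves=[15,1,0,0,0,0,0,15,0,0,0,0,0,0])

```text
t: 17.65
tool_pos: [0.4996, -0.2092, 0.2382]
orientation: [-0.462, 3.107, -0.0]
force: [0.7, 0.7, -1.7]
opening: 0.024
gripper_force: 20.0
```

drive_tool(moves=[15,1,0,0,0,0,0,15,0,0,0,0,0,0])

```text
t: 17.85
tool_pos: [0.4987, -0.2095, 0.2382]
orientation: [-0.462, 3.107, -0.0]
force: [1.6, -0.3, -1.1]
opening: 0.0236
gripper_force: 20.0
```

drive_tool(moves=[15,1,0,0,0,0,0,15,0,0,0,0,0,0])

```text
t: 18.05
tool_pos: [0.4977, -0.2098, 0.2382]
orientation: [-0.462, 3.107, -0.0]
force: [-0.8, 0.9, -1.1]
opening: 0.0234
gripper_force: 20.0
```

Still free past 10 mm, so the right unit is the slack one.

drive_tool(moves=[15,1,0,0,0,0,0,15,0,0,0,0,0,0])

```text
t: 18.25
tool_pos: [0.4968, -0.2101, 0.2382]
orientation: [-0.462, 3.107, -0.0]
force: [0.7, 0.8, 0.2]
opening: 0.0234
gripper_force: 20.0
```

drive_tool(moves=[15,1,0,0,0,0,0,15,0,0,0,0,0,0])

```text
t: 18.45
tool_pos: [0.4958, -0.2104, 0.2382]
orientation: [-0.462, 3.107, -0.0]
force: [0.7, 0.9, 0.2]
opening: 0.0236
gripper_force: 20.0
```

drive_tool(moves=[15,1,0,0,0,0,0,15,0,0,0,0,0,0])

```text
t: 18.65
tool_pos: [0.4948, -0.2107, 0.2382]
orientation: [-0.462, 3.107, -0.0]
force: [0.9, 1.0, 1.0]
opening: 0.0235
gripper_force: 20.0
```

drive_tool(moves=[15,1,0,0,0,0,0,15,0,0,0,0,0,0])

```text
t: 18.85
tool_pos: [0.4939, -0.2109, 0.2381]
orientation: [-0.462, 3.107, 0.0]
force: [1.0, 1.9, 0.8]
opening: 0.0233
gripper_force: 20.0
```

drive_tool(moves=[15,1,0,0,0,0,0,15,0,0,0,0,0,0])

```text
t: 19.05
tool_pos: [0.4932, -0.2111, 0.2382]
orientation: [-0.462, 3.106, -0.0]
force: [3.7, 3.3, -0.0]
opening: 0.0238
gripper_force: 20.0
```

drive_tool(moves=[15,1,0,0,0,0,0,15,0,0,0,0,0,0])

```text
t: 19.25
tool_pos: [0.4925, -0.2113, 0.2382]
orientation: [-0.462, 3.106, -0.0]
force: [6.4, 3.0, -1.8]
opening: 0.0232
gripper_force: 20.0
```

drive_tool(moves=[15,0.8,0,0,0,0,0,15,0,0,0,0,0,0,15,0,0,0,0,0,0])

```text
t: 19.55
tool_pos: [0.492, -0.2115, 0.2382]
orientation: [-0.462, 3.105, -0.0]
force: [7.7, 3.7, -3.2]
opening: 0.0236
gripper_force: 20.0
```

drive_tool(moves=[15,0,0,0,0,0,0,15,0,0,0,0,0,0,15,0,0,0,0,0,0,15,0,0,0,0,0,0,15,0,0,0,0,0,0,15,-0.8,0,0,0,0,0,15,0,0,0,0,0,0])

```text
t: 20.25
tool_pos: [0.4925, -0.2113, 0.2382]
orientation: [-0.462, 3.106, -0.0]
force: [6.8, 3.2, -1.1]
opening: 0.0234
gripper_force: 20.0
```

drive_tool(moves=[60,0,0,0,0,0,0,60,0,0,0,0,0,0,60,0,0,0,0,0,0,60,0,0,0,0,0,0,60,0,0,0,0,0,0])

```text
t: 20.75
tool_pos: [0.4918, -0.2116, 0.238]
orientation: [0.462, -3.107, -0.0]
force: [0.3, 0.1, 0.5]
opening: 0.0579
gripper_force: 0.0
```

drive_tool(moves=[93,0,0,-10,0,0,0,93,0,0,-30,0,0,0,93,0,0,-30,0,0,0,93,0,0,-35,0,0,0,93,0,0,0,0,0,0,93,0,0,0,0,0,0])

```text
t: 21.35
tool_pos: [0.4923, -0.2117, 0.3448]
orientation: [-0.462, 3.105, -0.003]
force: [-0.3, 0.5, -0.1]
opening: 0.0926
gripper_force: 0.0
```

```bash
python3 - <<'E'
from h import *
snap('wrist','w4.png');c=snap('top','top2.png');P1=cloud(dict(np.load('pics/top1.npz')));P2=cloud(c)
for n,(u0,u1,v0,v1) in (('L',(198,222,219,242)),('R',(355,385,204,234))):
  for P in (P1,P2):
    q=P[v0:v1,u0:u1].reshape(-1,3);q=q[(q[:,2]>.05)&(q[:,2]<.1)];print(n,q.min(0).round(4))
E
```

```text
L [0.5008 0.1568 0.0657]
L [0.5032 0.1565 0.0657]
R [ 0.4878 -0.2194  0.0585]
R [ 0.4784 -0.2207  0.069 ]
```

View pics/w4.png

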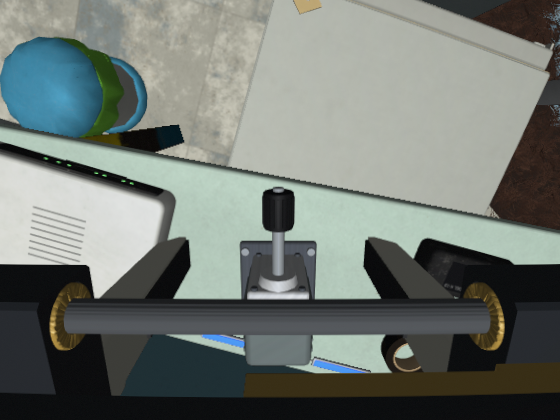

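View pics/top2.png

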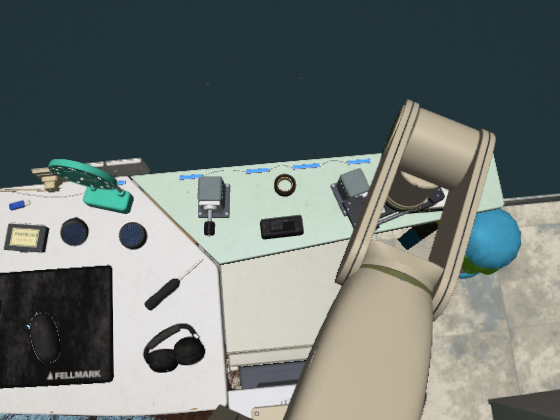

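The wrist view shows the right hub at (278,210), well out on its shaft. The top view shows the left hub in at (209,228), with the tape, brick and screwdriver in their original places. I'm handing the job in.

```bash
python3 -c "
from plant import robot
print(robot.read_state()['force'],robot.close_job())"
```

```text
the job is handed in; nothing more can be done
[0.2508421  0.82113555 0.35850433] None
```

Both gear units are checked and the job is handed in: the right unit is the slack one (about 14 mm float) and its shaft is left pulled fully out, while the left one (about 6 mm) is left pushed fully in; both are let go, and the hand-in call returned no verdict.

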